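Clamp the pillar candle in its table stand

TASK

Slide the jaw of the candle stand gently along its rods, in the direction of the V-shaped jaw, until the thick candle is pushed home into the V and the sprung pad behind it gives a few millimetres, and leave the jaw there. Then lock the rods by turning the two wing knobs clockwise, each fully to its stop: the knob nearer the robot first, then the one farther away. The candle must end upright and firmly held between pad and V, and nothing else on the table may be disturbed.

Things in the scene. Friction and masses are not known exactly. Their poses are not given: they have to be found in the camera images.
- stand: Heavy metal candle stand, fixed: dark base plate 170 mm (x) by 275 mm (y from -115 to +160), 10 mm thick; steel guide block 140 x 36 mm, top at 60 mm, centred at y = -80. Origin: on the table, on the centre line, below the face of the relaxed pad when jaw = 0. z up, y the way the jaw closes, x away from the robot (turned up to 0.6 rad).
- vjaw: Fixed steel jaw of the stand at its +y end, a 90 degree V open towards -y, top 64 mm above the table. Origin: on the table, below the point where the candle's axis lies when it is home in the V (85 mm along y from the stand's origin). Axes as the stand's.
- jaw (a joint): Travel in m of the sliding steel jaw along the stand's +y: 0 fully open (back), end stop at 0.065. It is stiff (about 10 N to slide) and stays where it is left. With the candle home in the V, the relaxed pad touches it at 0.050; 0.054 presses the pad halfway in; at 0.058 the pad is at its end.
- jaw_handle (a point): Grip point in the upright steel post on top of the sliding jaw, 91 mm above the table, on the centre line. The post is 16 mm (stand's x) by 20 mm (stand's y) and stands from 62 to 104 mm above the table; below it the jaw is 110 mm wide, 22 mm thick. Between post and pad face: 23 mm along y. Axes as the stand's.
- pad: Black rubber pad, 44 mm wide, 34 mm high, 6 mm thick, on the candle's side of the sliding jaw. Sprung: it can be pressed 8 mm back into the jaw with 1.4 N per mm. Origin: centre of its face that meets the candle, 45 mm above the table; relaxed, it lies 23 mm along y from jaw_handle, less when pressed. Axes as the stand's.
- candle: Thick cream pillar candle, 70 mm diameter, 85 mm high, about 180 g, standing loose on the base plate between pad and V. Origin: centre of its underside (10 mm above the table), z up.
- knob_near (a joint): Lock knob on the guide block nearer the robot: angle in rad turned clockwise seen from above; starts loose (0 to 0.3), end stop (locked) at 1.4. At 0 its wing lies along the stand's x.
- knob_near_grip (a point): Grip point of that knob, on its vertical axis, 88 mm above the table (stand's x = -45, y = -80 mm). The wing is 42 mm long, 12 mm thick, from 74 to 98 mm above the table. The point's x lies along the wing and turns with it.
- knob_far (a joint): Lock knob on the guide block farther from the robot, same as knob_near.
- knob_far_grip (a point): Grip point of the far knob, on its vertical axis, 88 mm above the table (stand's x = +45, y = -80 mm). Same wing; the point's x lies along it.
- slim_candle: Bystander: slimmer candle, 46 mm diameter, 95 mm high, on the table beside the stand. Origin: centre of its underside.
- salt: Bystander: white china shaker, 42 mm diameter, 72 mm high. Origin: centre of its underside.
- pepper: Bystander: white china shaker, 42 mm diameter, 72 mm high, on the robot's side of the stand. Origin: centre of its underside.
- glass_far: Bystander: stemmed wine glass, 68 mm diameter, 190 mm high, to the left of the stand. Origin: centre of its foot.
- glass_near: Bystander: the same wine glass, to the left of the stand, nearer the robot. Origin: centre of its foot.
- tumbler: Bystander: water tumbler, 72 mm diameter, 85 mm high, to the right of the stand. Origin: centre of its underside.
- spoon: Bystander: steel spoon lying on the table to the right. Origin: under the middle of its length.

How it is judged:
By the outcome, as a careful person would: the job done as asked, in the order asked, and still so for the second after the job is handed in, with the robot touching nothing.
It also fails if it takes over 64 s, if anything falls off the work surface, if the arm or the gripper's body presses on something with over 40 N, if the wrist force passes 120 N, or if a joint passes its speed limit or range.

ROBOT

A 6-joint arm with a two-finger parallel gripper is mounted at the origin on the work surface. World frame = base frame: x ahead of the robot, y to its left, z up, the work surface at z = 0. Lengths are in mm, angles in degrees, forces in N, time in s.
With the tool pointing down it reaches from about 250 to 725 mm from the base axis. Payload 9.7 kg.
Tool frame: the origin (TCP) lies midway between the tips of the shut fingers; the grasp point (between the pads) lies 19 mm behind it (robot.grip_point_offset is the distance from the TCP to the grasp point, in mm); x points along the fingers, y is the direction in which the jaws open and shut, and the axes are right-handed (so a half turn about x gives the same grasp; the last joint's range is limited). The gripper opens to 85 mm and grips with 20 to 120 N. Pads are 22 mm wide; open, the fingers measure 114 mm over their backs; the gripper's body (76 mm by 85 mm) begins 54 mm behind the grasp point. The pads swing forward as they close: fully open they stand 13 mm farther back than shut.
Start: joints at [66.75, 4.979, 10.078, 95.1, 0, 90], TCP at [217.112, 505.331, 231.284] pointing down, gripper open.
Joint ranges: [-179.16, 179.16], [-48.56, 103.87], [-65.8, 70.77], [-126.05, 130.52], [-82.76, 87.17], [-180, 180]. Speed limits (degrees/s): [127.2, 127.2, 147.25, 180, 180, 180].

INTERFACE

Orientations are given as [roll, pitch, yaw] about the fixed x, y, z axes, in that order (R = Rz(yaw) Ry(pitch) Rx(roll)).
In Python, from rig import robot, viewer, ticket gives the robot as it stands. The module is installed in compiled form; this text tells all that it offers.
- The arm moves only by the tool drive_tool, never from a script. Its arguments are lists of equal length, an entry for each row: "xyz": the shift along the tool's x, y, z in m, a list of three; "turn": the turn about the tool's x in degrees. A call has 1 to 8 rows; each row is the pose to reach, as a shift and turn from the pose measured when the call began, along the tool's axes at that moment; what a row does not reach only later rows make up. A row lasts 1/8 s, in which the tool goes at most 62.5 mm and 10.7 degrees, less where a joint would pass 70% of its speed; a pose out of reach is approached as far as the arm can. A call with a gripper value outside its range is refused whole. "grip" is the opening, from 0 (shut) to 1 (fully open), set as the call begins (left out, the last holds). The fingers move at their own pace and stop on an object; "squeeze" is the grip in N (left out, the last holds). Time passes only in rows, so rows that repeat a pose let the fingers close. It gives the time, the measured TCP pose, the force and the opening at its end, in the units of the state.
- robot.state(): the state, without advancing time (a new reading comes with each control period).
- viewer.read_camera(name): name is "scene" or "top" or "wrist"; returns a dict with "pixels" (420x560x3 uint8, red, green, blue), "fx", "fy", "cx", "cy" (pixels), "extrinsics" (4x4, takes a point from world to camera coordinates). Camera axes: x right, y down, z forward; pixel columns grow to the right and rows downward; lengths in mm; the calibration is good to about 2 mm. The wrist camera is an equidistant fisheye: a pixel r from the principal point sees the ray r / f radians off the axis. A picture is of the moment at which its call begins. There is no depth.
- ticket.finish_job(): hands the job in, once; it reports no verdict.
The state is a dict: "clock": time; "joint_positions": joint angles; "joint_vel": joint speeds; "effort": joint torques, N m; "ee_pos": TCP position; "eef_rot": TCP orientation; "contact_force": force on the tool from outside, world axes, zero at the start; "torque": the same for the moment, N m; "finger_gap": finger opening in mm.
Only numpy, scipy, OpenCV 4.12 (cv2) and the standard library are available. Lean on these libraries where they do the work, as an engineer would, in place of code of your own. Each camera call takes 0.05 s, during which the arm holds its last target. There are 200 camera calls.

## Working session

There is one attempt and no reset: what is moved stays moved. The work goes in short steps, Python scripts to look and compute and a tool call to move; the robot and the scene stay as the last step left them, time stands still between calls to the robot, and variables do not carry over. Pictures are saved under pics/ and viewed, about 8 in all and at most 12, crops included, and the job is handed in when it is done.

Besides the shell and the picture viewer there is one more tool, called after "Emit:" as name([rows], argument=value, ...), one row to a line, values as JSON. drive_tool: Moves the arm, as the interface text tells. Its arguments: {"type":"object","properties":{"xyz":{"type":"array"},"turn":{"type":"array"},"grip":{"type":"number"},"squeeze":{"type":"number"}},"required":["xyz","turn"]}

```bash
mkdir -p pics
cat > h.py <<'E'
import numpy as np, cv2
from rig import robot, viewer, ticket
def shot(n,f):
    c=viewer.read_camera(n); cv2.imwrite('pics/'+f,c['pixels'][:,:,::-1]); np.savez(f'pics/{f}.npz',**c); return c
def ray(c,u,v,fish=False):
    E=np.array(c['extrinsics']);R,t=E[:3,:3],E[:3,3]
    x,y=(u-c['cx'])/c['fx'],(v-c['cy'])/c['fy']
    if fish:
        r=np.hypot(x,y); d=np.array([x/r*np.sin(r),y/r*np.sin(r),np.cos(r)]) if r>0 else np.array([0,0,1.])
    else: d=np.array([x,y,1.])
    return -R.T@t,R.T@d
def onz(c,u,v,z,fish=False):
    o,d=ray(c,u,v,fish); return o+d*(z-o[2])/d[2]
def proj(c,p):
    E=np.array(c['extrinsics']);q=E[:3,:3]@np.array(p)+E[:3,3]
    return c['cx']+c['fx']*q[0]/q[2],c['cy']+c['fy']*q[1]/q[2]
E
python3 - <<'E'
from h import *
a=shot('top','top0.png');shot('scene','sc0.png');shot('wrist','wr0.png')
print(a['fx'],a['cx'],a['cy'],a['extrinsics']);print(robot.state())
E
```

```text
487.15610553323 280.3899683469908 207.99905364196042 [[-3.16316139e-02 -9.99491441e-01 -4.03734090e-03  3.01675532e+01]
 [-9.74886162e-01  3.17433166e-02 -2.20429881e-01  5.88957852e+02]
 [ 2.20445938e-01 -3.03660513e-03 -9.75394468e-01  1.15810248e+03]
 [ 0.00000000e+00  0.00000000e+00  0.00000000e+00  1.00000000e+00]]
{'clock': 0.15, 'joint_positions': array([ 6.67502983e+01,  5.00370980e+00,  1.00444402e+01,  9.50983680e+01,
       -1.01280340e-04,  9.00004453e+01]), 'joint_vel': array([-0.06391583, -0.0229399 ,  0.26708788,  0.0224464 ,  0.07597906,
        0.05984304]), 'effort': array([-4.59300682e-04, -5.20762682e+01,  4.65045941e+01,  1.38805731e-02,
       -3.90975333e-05,  1.15002032e-05]), 'ee_pos': array([217.04024654, 505.18083261, 230.74341005]), 'eef_rot': array([ -89.8988751 ,   89.94236233, -113.14902202]), 'contact_force': array([ 0.71772351, -0.5643459 , -0.55900059]), 'torque': array([-0.04322436, -0.01932374,  0.02717495]), 'finger_gap': 85.20589828155457}
```

View pics/top0.png

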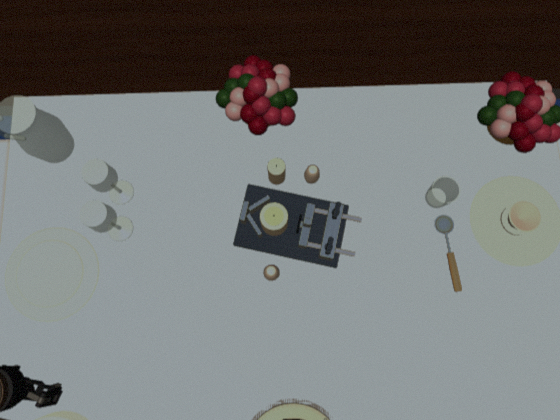

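View pics/sc0.png

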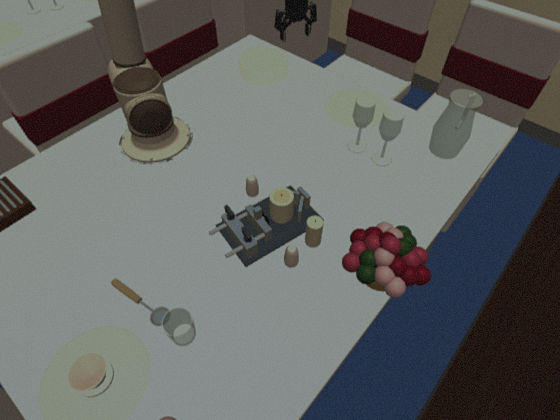

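Run:
```python
from h import *
c=dict(np.load('pics/top0.png.npz')); im=cv2.imread('pics/top0.png')
cr=im[165:285,215:375]; big=cv2.resize(cr,None,fx=5,fy=5,interpolation=cv2.INTER_CUBIC)
cv2.imwrite('pics/crop0.png',cv2.convertScaleAbs(big,alpha=1.5))
for u,v in [(248,185),(349,207),(340,267),(234,244)]: print(onz(c,u,v,10).round(1))
```

```text
[667.7  95.2  10. ]
[ 599.1 -169.3   10. ]
[ 442.6 -136.4   10. ]
[510.7 134.1  10. ]
```

View pics/crop0.png

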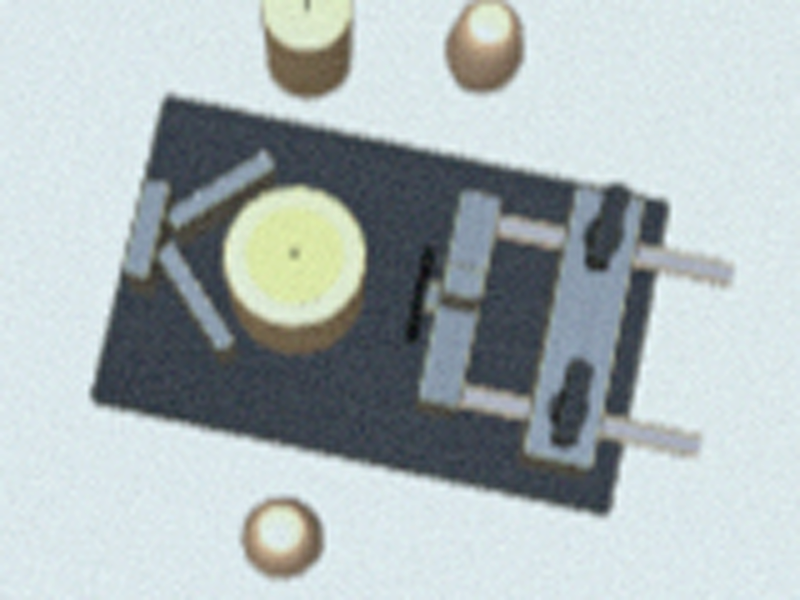

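Run:
```python
from h import *
c=dict(np.load('pics/top0.png.npz'))
f=lambda u,v,z:onz(c,215+u/5-.4,165+v/5-.4,z)
W=np.array([f(*p,10)[:2] for p in [(167,97),(667,202),(607,513),(95,400)]])
S=np.array([[85,160],[85,-115],[-85,-115],[-85,160.]])
sm,wm=S.mean(0),W.mean(0); H=(S-sm).T@(W-wm); U,_,Vt=np.linalg.svd(H); R=Vt.T@np.diag([1,np.linalg.det(Vt.T@U.T)])@U.T
o=wm-R@sm; print('o',o,'yaw',np.degrees(np.arctan2(R[1,0],R[0,0])),'res',(W-(S@R.T+o)).round(1))
inv=lambda p:(R.T@(p[:2]-o)).round(1)
print('knobF',inv(f(609,226,98)),'knobN',inv(f(573,401,98)),'post',inv(f(461,280,104)),'candle',inv(f(294,254,95)))
for n,p in dict(kn=(-45,-80),kf=(45,-80),post=(0,-23),v=(0,85)).items(): print(n,(R@p+o).round(1))
for n,p,z in [('slim',(307,5),95),('salt',(490,20),72),('pep',(283,530),72)]: print(n,f(*p,z).round(1),inv(f(*p,z)))
for n,u,v in [('kn',(555,440),(588,365)),('kf',(595,265),(622,190))]:
  d=f(*v,98)-f(*u,98); print(n,'wing world deg',np.degrees(np.arctan2(d[1],d[0])),np.linalg.norm(d))
```

```text
o [551.12616263 -37.55543212] yaw -14.168779261791196 res [[-2.3 -1.6]
 [-0.9  2.8]
 [ 1.8  2.1]
 [ 1.3 -3.3]]
knobF [ 43.  -79.5] knobN [-45.3 -78.9] post [  0.1 -14.3] candle [-2.8 67.9]
kn [ 487.9 -104.1]
kf [ 575.2 -126.1]
post [545.5 -59.9]
v [571.9  44.9]
slim [692.   18.9  95. ] [122.8  89.2]
salt [688.3 -73.9  72. ] [141.9  -1.7]
pep [433.1  38.5  72. ] [-133.    44.9]
kn wing world deg -26.44208437342503 39.94034526592666
kf wing world deg -22.4559157734277 40.06124095075467
```

```bash
cat >> h.py <<'E'
O=np.array([551.1,-37.6]);YAW=-14.17
def S2W(x,y):
    a=np.radians(YAW); return O+np.array([x*np.cos(a)-y*np.sin(a),x*np.sin(a)+y*np.cos(a)])
def plan(xy,z,yang):
    "shift in tool axes (m) and turn (deg) to reach TCP xy,z with tool y at world angle yang"
    from scipy.spatial.transform import Rotation as Ro
    s=robot.state(); R=Ro.from_euler('xyz',s['eef_rot'],degrees=True).as_matrix()
    d=R.T@(np.array([*xy,z])-s['ee_pos'])/1000
    a=np.degrees(np.arctan2(R[1,1],R[0,1])); t=(a-yang+180)%360-180
    print('target',np.round([*xy,z],1),'shift',d.round(4),'turn',round(t,2),'yang',round(a,2),'tilt',R[:,0].round(4),'j',s['joint_positions'].round(1),'F',s['contact_force'].round(1),'gap',s['finger_gap'].round(1),'t',s['clock'])
E
python3 - <<'E'
from h import *
plan(S2W(0,-15),230,-14.2)
E
```

```text
Traceback (most recent call last):
  File "h.py", line 26, in plan
    print('target',np.round([*xy,z],1),'shift',d.round(4),'turn',round(t,2),'yang',round(a,2),'tilt',R[:,0].round(4),'j',s['joint_positions'].round(1),'F',s['contact_force'].round(1),'gap',s['finger_gap'].round(1),'t',s['clock'])
                                                                                                                                                                                             ^^^^^^^^^^^^^^^^^^^^^
AttributeError: 'float' object has no attribute 'round'
```

```bash
sed -i "s/s\['finger_gap'\].round(1)/round(s['finger_gap'],1)/" h.py
python3 - <<'E'
from h import *
plan(S2W(0,-15),230,-14.2)
E
```

```text
target [547.4 -52.1 230. ] shift [ 0.0011 -0.3816  0.5236] turn 80.95 yang 66.75 tilt [-4.e-04 -9.e-04 -1.e+00] j [66.8  5.  10.  95.1 -0.  90. ] F [ 0.7 -0.6 -0.6] gap 85.2 t 0.15
```

Emit:
drive_tool([
  [0, -0.02, 0.028],
  [0, -0.05, 0.068],
  [0, -0.08, 0.11],
  [0, -0.11, 0.15],
  [0, -0.14, 0.19],
  [0, -0.17, 0.23],
  [0, -0.2, 0.27],
  [0, -0.225, 0.31],
], turn=[5, 12, 19, 26, 33, 40, 47, 52], grip=0.5)

```text
clock: 1.15
ee_pos: [413.5, 174.5, 231.0]
eef_rot: [-24.4, 90.0, -99.8]
contact_force: [0.7, 1.1, 0.2]
finger_gap: 42.5
```

Run:
```python
from h import *
plan(S2W(0,-15),190,-14.2)
```

```text
target [547.4 -52.1 190. ] shift [0.0412 0.0727 0.2529] turn 28.75 yang 14.55 tilt [-1.e-04 -8.e-04 -1.e+00] j [22.9 -8.8 -3.3 95.5 -0.  98.4] F [0.7 1.1 0.2] gap 42.5 t 1.15
```

Emit:
drive_tool([
  [0.005, 0.011, 0.038],
  [0.011, 0.021, 0.076],
  [0.018, 0.033, 0.115],
  [0.025, 0.045, 0.155],
  [0.032, 0.057, 0.195],
  [0.038, 0.067, 0.23],
  [0.041, 0.073, 0.253],
  [0.041, 0.073, 0.253],
], turn=[5, 10, 15, 20, 25, 28, 28.8, 28.8])

```text
clock: 2.15
ee_pos: [547.9, -53.1, 189.5]
eef_rot: [-51.1, 89.9, -155.4]
contact_force: [0.1, 0.3, 0.4]
finger_gap: 43.2
```

Run:
```python
from h import *
plan(S2W(0,-15),72,-14.2)
c=shot('wrist','wr1.png');print(c['fx'],c['cx'],c['cy'],c['extrinsics'])
```

```text
target [547.4 -52.1  72. ] shift [ 0.1175 -0.0005 -0.0009] turn -0.11 yang -14.31 tilt [-1.5e-03 -7.0e-04 -1.0e+00] j [-5.5  4.4  4.9 90.5 -0.  98.8] F [0.1 0.3 0.4] gap 43.2 t 2.15
325.19226210127806 282.4270542033936 204.46873969560264 [[ 9.69147301e-01 -2.46475338e-01 -1.84860281e-03 -5.42368268e+02]
 [-2.37236715e-01 -9.34803190e-01  2.64313710e-01  5.64954767e+01]
 [-6.68748910e-02 -2.55720362e-01 -9.64434988e-01  3.61153151e+02]
 [ 0.00000000e+00  0.00000000e+00  0.00000000e+00  1.00000000e+00]]
```

View pics/wr1.png

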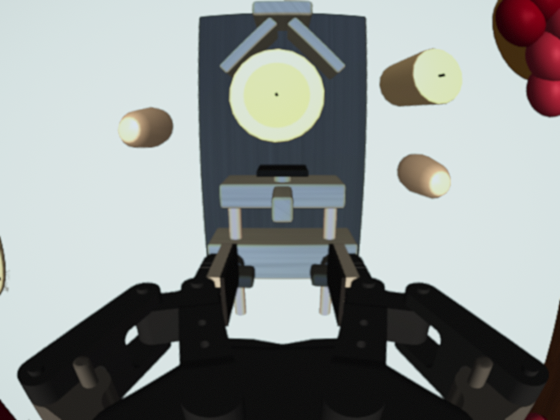

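Run:
```python
from h import *
c=dict(np.load('pics/wr1.png.npz')); im=cv2.imread('pics/wr1.png')
print(ray(c,280,210,1)[0])
cv2.imwrite('pics/crop1.png',cv2.convertScaleAbs(cv2.resize(im[10:300,195:375],None,fx=3.3,fy=2,interpolation=cv2.INTER_CUBIC) if 0 else cv2.resize(im[80:290,190:375],None,fx=2.85,fy=2.85,interpolation=cv2.INTER_CUBIC),alpha=1.3))
```

```text
[563.18962157  11.48596392 332.37358169]
```

View pics/crop1.png

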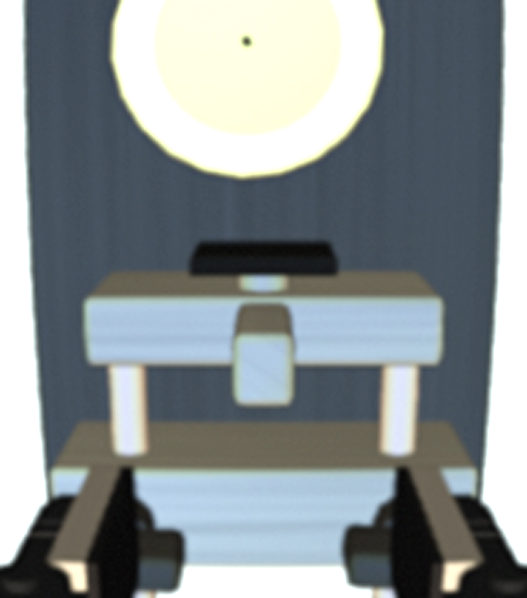

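```bash
cat >> h.py <<'E'
def W2S(p):
    a=np.radians(YAW); d=np.array(p[:2])-O; return np.array([d[0]*np.cos(a)+d[1]*np.sin(a),-d[0]*np.sin(a)+d[1]*np.cos(a)]).round(1)
E
python3 - <<'E'
from h import *
c=dict(np.load('pics/wr1.png.npz'))
g=lambda u,v,z:onz(c,190+u/2.85-.3,80+v/2.85-.3,z,True)
for n,p in dict(postF=(262,333,104),postB=(262,405,104),blkF=(262,467,60),blkB=(262,563,60),slabFl=(85,299,62),slabFr=(442,299,62),slabB=(262,363,62),candle=(246,41,95),blkL=(51,467,60),blkR=(476,467,60),candL=(111,45,95),candR=(384,45,95),pad=(264,243,62)).items(): q=g(*p);print(n,q.round(1),W2S(q))
E
```

```text
postF [548.3 -43.2 104. ] [-1.4 -6.1]
postB [543.5 -61.8 104. ] [ -1.4 -25.3]
blkF [534.6 -96.   60. ] [ -1.7 -60.7]
blkB [ 526.1 -129.4   60. ] [ -1.8 -95.2]
slabFl [496.4 -29.7  62. ] [-55.   -5.8]
slabFr [600.7 -56.2  62. ] [52.7 -5.9]
slabB [543.2 -62.3  62. ] [ -1.6 -25.9]
candle [562.5  29.3  95. ] [-5.3 67.7]
blkL [468.4 -79.9  60. ] [-69.8 -61.3]
blkR [ 601.3 -113.6   60. ] [ 67.3 -61.4]
candL [529.1  37.5  95. ] [-39.7  67.4]
candR [596.2  20.1  95. ] [29.6 67. ]
pad [552.8 -26.9  62. ] [-0.9 10.8]
```

Run:
```python
from h import *
plan((546.2,-52.6),72,-14.2)
```

```text
target [546.2 -52.6  72. ] shift [ 0.1179 -0.0012  0.0006] turn -0.06 yang -14.26 tilt [-1.1e-03 -5.0e-04 -1.0e+00] j [-5.4  4.4  4.8 90.5 -0.  98.8] F [-0.2  0.3  0.1] gap 42.8 t 2.2
```

Emit:
drive_tool([
  [0.02, -0.001, 0.0005],
  [0.045, -0.001, 0.0005],
  [0.07, -0.001, 0.0005],
  [0.09, -0.001, 0.0005],
  [0.105, -0.001, 0.0005],
  [0.115, -0.001, 0.0005],
  [0.118, -0.001, 0.0005],
  [0.118, -0.001, 0.0005],
], turn=[0, 0, 0, 0, 0, 0, 0, 0])

```text
clock: 3.2
ee_pos: [546.6, -52.5, 72.3]
eef_rot: [-28.9, 90.0, -133.1]
contact_force: [-0.6, 0.0, -0.1]
finger_gap: 42.6
```

Emit:
drive_tool([
  [0, 0, 0],
  [0, 0, 0],
  [0, 0, 0],
  [0, 0, 0],
  [0, 0, 0],
  [0, 0, 0],
], turn=[0, 0, 0, 0, 0, 0], grip=0, squeeze=50)

```text
clock: 3.95
ee_pos: [547.5, -52.7, 73.2]
eef_rot: [75.5, 89.9, -28.8]
contact_force: [4.8, -2.2, 3.4]
finger_gap: 15.4
```

Run:
```python
from h import *
plan((546.2,-52.6),72,-14.2); print(robot.state()['ee_pos'],W2S(robot.state()['ee_pos']))
```

```text
target [546.2 -52.6  72. ] shift [ 0.0012 -0.0013  0.0002] turn -0.06 yang -14.26 tilt [ 0.0018 -0.001  -1.    ] j [-5.5  4.7 -7.7 77.5 -0.  98.8] F [ 4.8 -2.2  3.4] gap 15.4 t 3.95
[547.49015724 -52.70951274  73.17876439] [  0.2 -15.5]
```

Emit:
drive_tool([
  [0, 0, -0.003],
  [0, 0, -0.007],
  [0, 0, -0.011],
  [0, 0, -0.015],
  [0, 0, -0.019],
  [0, 0, -0.022],
  [0, 0, -0.025],
  [0, 0, -0.025],
], turn=[0, 0, 0, 0, 0, 0, 0, 0])

```text
clock: 4.95
ee_pos: [553.4, -29.7, 73.2]
eef_rot: [32.8, 89.8, -71.5]
contact_force: [0.8, -8.0, 2.3]
finger_gap: 15.2
```

Emit:
drive_tool([
  [0, 0, -0.002],
  [0, 0, -0.004],
  [0, 0, -0.006],
  [0, 0, -0.008],
  [0, 0, -0.01],
  [0, 0, -0.012],
  [0, 0, -0.014],
  [0, 0, -0.014],
], turn=[0, 0, 0, 0, 0, 0, 0, 0])

```text
clock: 5.95
ee_pos: [556.4, -17.6, 73.2]
eef_rot: [17.2, 89.6, -87.2]
contact_force: [1.6, -10.1, 2.6]
finger_gap: 14.8
```

Run:
```python
from h import *
c=shot('wrist','wr2.png'); shot('scene','sc2.png')
plan((546.2,-52.6),72,-14.2); print(robot.state()['ee_pos'],W2S(robot.state()['ee_pos']))
im=cv2.imread('pics/wr2.png')
cv2.imwrite('pics/crop2.png',cv2.convertScaleAbs(cv2.resize(im[0:300,180:380],None,fx=2,fy=2,interpolation=cv2.INTER_CUBIC),alpha=1.3))
```

```text
target [546.2 -52.6  72. ] shift [ 0.0014 -0.0012  0.0364] turn -0.18 yang -14.38 tilt [ 3.0e-04 -6.1e-03 -1.0e+00] j [ -1.6   5.7  -6.6  77.6  -0.3 102.7] F [-0.3 -8.5  3.5] gap 15.4 t 6.05
[556.40049915 -17.61948746  73.15417183] [ 0.2 20.7]
```

View pics/crop2.png

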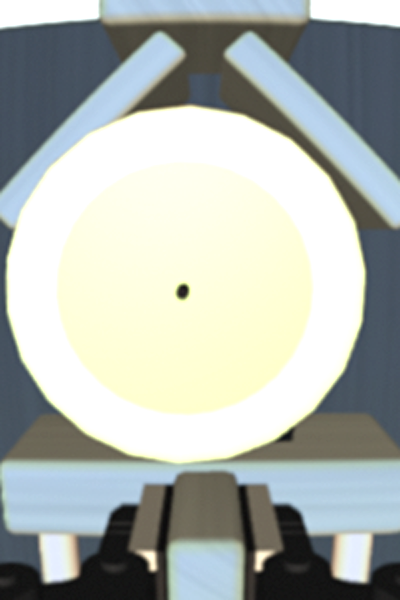

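Run:
```python
from h import *
c=dict(np.load('pics/wr2.png.npz'))
g=lambda u,v,z:onz(c,180+u/2-.25,v/2-.25,z,True)
for n,p in dict(wick=(182,291,95),cL=(6,285,95),cR=(366,285,95),cTop=(188,105,95),cBot=(185,462,95),postF=(205,541,104),slabF=(205,461,62),slabB=(205,532,62),
 rArmIn1=(226,54,64),rArmIn2=(380,226,64),lArm1=(185,52,64),lArm2=(16,226,64)).items(): q=g(*p);print(n,q.round(1),W2S(q))
```

```text
wick [564.8  38.2  95. ] [-5.3 76.8]
cL [532.6  48.3  95. ] [-39.   78.8]
cR [598.8  31.1  95. ] [29.4 78.3]
cTop [574.6  71.6  95. ] [ -4.  111.7]
cBot [556.8   5.5  95. ] [-5.1 43.2]
postF [557.4  -7.9 104. ] [-1.2 30.3]
slabF [557.7  -7.   62. ] [-1.1 31.3]
slabB [552.7 -26.3  62. ] [-1.2 11.4]
rArmIn1 [586.9  87.8  64. ] [  4.  130.4]
rArmIn2 [612.2  39.9  64. ] [40.3 90.1]
lArm1 [577.9  90.7  64. ] [ -5.4 130.9]
lArm2 [529.   61.4  64. ] [-45.7  90.5]
```

Emit:
drive_tool([
  [0, 0, -0.0015],
  [0, 0, -0.003],
  [0, 0, -0.0045],
  [0, 0, -0.006],
  [0, 0, -0.0075],
  [0, 0, -0.009],
  [0, 0, -0.009],
  [0, 0, -0.009],
], turn=[0, 0, 0, 0, 0, 0, 0, 0])

```text
clock: 7.05
ee_pos: [558.1, -10.9, 73.2]
eef_rot: [10.4, 89.4, -94.1]
contact_force: [-0.7, -12.8, 4.2]
finger_gap: 15.5
```

Run:
```python
from h import *
s=robot.state(); p=s['ee_pos'];print(W2S(p)); a=np.radians(YAW);F=s['contact_force'];print('Fy',-F[0]*np.sin(a)+F[1]*np.cos(a))
```

```text
[ 0.3 27.6]
Fy -12.55108815672898
```

Emit:
drive_tool([
  [0, 0, -0.001],
  [0, 0, -0.002],
  [0, 0, -0.003],
  [0, 0, -0.004],
  [0, 0, -0.004],
], turn=[0, 0, 0, 0, 0])

```text
clock: 7.68
ee_pos: [558.5, -9.5, 73.2]
eef_rot: [6.5, 89.2, -98.1]
contact_force: [-0.9, -14.1, 3.0]
finger_gap: 15.5
```

Run:
```python
from h import *
c=shot('wrist','wr3.png')
s=robot.state(); p=s['ee_pos'];print(p,W2S(p)); a=np.radians(YAW);F=s['contact_force'];print('Fy',-F[0]*np.sin(a)+F[1]*np.cos(a))
im=cv2.imread('pics/wr3.png')
cv2.imwrite('pics/crop3.png',cv2.convertScaleAbs(cv2.resize(im[0:300,180:380],None,fx=2,fy=2,interpolation=cv2.INTER_CUBIC),alpha=1.1))
```

```text
[558.4862195   -9.49950968  73.1715811 ] [ 0.3 29.1]
Fy -15.288081496693131
```

View pics/crop3.png

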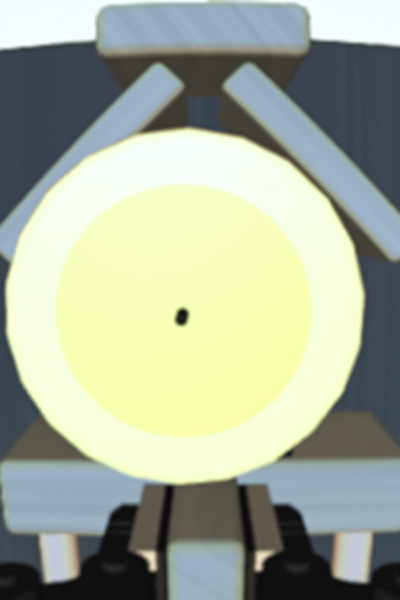

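Run:
```python
from h import *
c=dict(np.load('pics/wr3.png.npz'))
g=lambda u,v,z:onz(c,180+u/2-.25,v/2-.25,z,True)
for n,p in dict(cL=(6,305,95),cR=(365,305,95),cTop=(186,128,95),cBot=(183,484,95),postF=(205,542,104),slabF=(205,461,62),slabB=(205,533,62),
 rArmIn1=(224,86,64),rArmIn2=(385,258,64),lArm1=(185,86,64),lArm2=(10,260,64)).items(): q=g(*p);print(n,q.round(1),W2S(q))
```

```text
cL [533.9  53.   95. ] [-38.8  83.6]
cR [600.   35.6  95. ] [29.4 83. ]
cTop [575.5  75.6  95. ] [ -4.  115.7]
cBot [557.4   9.4  95. ] [-5.4 47.2]
postF [5.595e+02 3.000e-01 1.040e+02] [-1.1 38.8]
slabF [559.8   1.1  62. ] [-1.1 39.6]
slabB [554.7 -18.6  62. ] [-1.2 19.3]
rArmIn1 [586.8  88.   64. ] [  3.9 130.5]
rArmIn2 [613.8  40.1  64. ] [41.8 90.7]
lArm1 [578.2  90.2  64. ] [ -5.1 130.6]
lArm2 [527.7  62.1  64. ] [-47.   90.9]
```

Emit:
drive_tool([
  [0, 0, 0.002],
  [0, 0, 0.004],
  [0, 0, 0.007],
  [0, 0, 0.01],
  [0, 0, 0.012],
  [0, 0, 0.014],
  [0, 0, 0.014],
  [0, 0, 0.013],
], turn=[0, 0, 0, 0, 0, 0, 0, 0])

```text
clock: 8.72
ee_pos: [555.4, -21.6, 73.2]
eef_rot: [7.2, 89.2, -97.4]
contact_force: [4.3, -2.4, -1.2]
finger_gap: 15.3
```

Emit:
drive_tool([
  [0, 0, 0],
  [0, 0, 0],
  [0, 0, 0],
  [0, 0, 0],
], turn=[0, 0, 0, 0], grip=0.5)

```text
clock: 9.22
ee_pos: [555.3, -21.6, 73.2]
eef_rot: [6.7, 89.2, -97.9]
contact_force: [-0.2, -0.6, 0.8]
finger_gap: 42.5
```

Emit:
drive_tool([
  [-0.015, 0, 0],
  [-0.04, 0, 0],
  [-0.065, 0, 0],
  [-0.09, 0, 0],
  [-0.11, 0, 0],
  [-0.115, 0, 0],
  [-0.115, 0, 0],
], turn=[0, 0, 0, 0, 0, 0, 0], grip=1)

```text
clock: 10.1
ee_pos: [555.6, -20.1, 188.4]
eef_rot: [8.4, 89.2, -96.2]
contact_force: [-0.3, 1.1, 0.4]
finger_gap: 85.2
```

Run:
```python
from h import *
c=shot('wrist','wr4.png')
im=cv2.imread('pics/wr4.png'); hsv=cv2.cvtColor(im,cv2.COLOR_BGR2HSV)
p=W2S(robot.state()['ee_pos']);print(p)
# candle rim/top by colour near expected place
m=((hsv[...,1]>40)&(hsv[...,0]>20)&(hsv[...,0]<40)&(hsv[...,2]>150)).astype(np.uint8)
n,l,st,ce=cv2.connectedComponentsWithStats(m)
for i in np.argsort(-st[1:,4])[:4]+1:
    q=onz(c,*ce[i],95,True); print(st[i],ce[i],q.round(1),W2S(q))
plan(S2W(-3.5,81.5),200,-14.2)
```

```text
[-0.1 18.1]
[ 243   88   68   67 3482] [276.62894888 120.74095348] [566.2  42.1  95. ] [-4.9 80.9]
[ 413   88   49   57 1648] [440.44660194 118.16868932] [690.6  17.3  95. ] [121.8  87.4]
[230  73  95  95 528] [282.33712121 130.28977273] [568.4  34.3  95. ] [-0.9 74. ]
[  0 256   9  61 386] [  3.13471503 289.00518135] [211.8 -37.1  95. ] [-329.1  -82.6]
target [567.7  42.3 200. ] shift [-0.0131 -0.0038 -0.0633] turn -0.33 yang -14.53 tilt [-0.0024 -0.0135 -0.9999] j [ -1.7   5.2   5.5  90.4  -0.8 102.9] F [ 0.3  0.  -0.1] gap 85.8 t 10.15
```

Emit:
drive_tool([
  [0, -0.001, -0.015],
  [0, -0.002, -0.03],
  [0, -0.003, -0.045],
  [0, -0.004, -0.058],
  [0, -0.004, -0.063],
  [0, -0.004, -0.063],
  [0, -0.004, -0.063],
], turn=[0, 0, 0, 0, -0.3, -0.3, -0.3])

```text
clock: 11.02
ee_pos: [567.3, 41.6, 186.9]
eef_rot: [3.9, 89.2, -100.4]
contact_force: [0.0, -1.0, 0.1]
finger_gap: 85.7
```

Run:
```python
from h import *
plan(S2W(-3.5,81.5),62,-14.2)
```

```text
target [567.7  42.3  62. ] shift [ 1.248e-01  1.000e-04 -2.500e-03] turn -0.05 yang -14.25 tilt [-0.0025 -0.0136 -0.9999] j [  4.6   7.1   7.4  90.6  -0.8 108.8] F [ 0.  -1.   0.1] gap 85.7 t 11.025
```

Emit:
drive_tool([
  [0.025, 0, -0.0005],
  [0.055, 0, -0.001],
  [0.085, 0, -0.0015],
  [0.105, 0, -0.002],
  [0.118, 0, -0.0025],
  [0.124, 0, -0.0025],
  [0.125, 0, -0.0025],
  [0.125, 0, -0.0025],
], turn=[0, 0, 0, 0, 0, 0, 0, 0])

```text
clock: 12.02
ee_pos: [568.0, 42.3, 62.6]
eef_rot: [8.4, 89.2, -95.9]
contact_force: [0.2, -0.6, 0.4]
finger_gap: 85.5
```

Emit:
drive_tool([
  [0, 0, 0],
  [0, 0, 0],
  [0, 0, 0],
  [0, 0, 0],
], turn=[0, 0, 0, 0], grip=0.7, squeeze=20)

```text
clock: 12.52
ee_pos: [568.3, 42.4, 63.3]
eef_rot: [12.5, 89.2, -91.8]
contact_force: [-1.8, -0.1, 5.2]
finger_gap: 69.3
```

Run:
```python
from h import *
print(W2S(robot.state()['ee_pos']))
plan(S2W(0.25,81.5),62,-14.2)
plan(S2W(0.25,86.5),62,-14.2)
```

```text
[-3.  81.8]
target [571.3  41.4  62. ] shift [0.0014 0.0032 0.0003] turn -0.05 yang -14.25 tilt [-4.000e-04 -1.340e-02 -9.999e-01] j [  4.7   7.8  -5.4  76.9  -0.8 108.9] F [-1.8 -0.1  5.2] gap 69.3 t 12.525
target [572.5  46.2  62. ] shift [ 0.0013  0.0032 -0.0047] turn -0.05 yang -14.25 tilt [-4.000e-04 -1.340e-02 -9.999e-01] j [  4.7   7.8  -5.4  76.9  -0.8 108.9] F [-1.8 -0.1  5.2] gap 69.3 t 12.525
```

Emit:
drive_tool([
  [0, 0.001, 0],
  [0, 0.002, 0],
  [0, 0.0032, 0],
  [0, 0.0034, -0.001],
  [0, 0.0034, -0.002],
  [0, 0.0034, -0.003],
  [0, 0.0034, -0.004],
  [0, 0.0034, -0.004],
], turn=[0, 0, 0, 0, 0, 0, 0, 0])

```text
clock: 13.52
ee_pos: [572.8, 45.1, 63.4]
eef_rot: [14.8, 89.2, -89.5]
contact_force: [-1.4, -3.3, 4.0]
finger_gap: 69.4
```

```bash
cat >> h.py <<'E'
def st():
    s=robot.state(); a=np.radians(YAW);F=s['contact_force']
    print('S',W2S(s['ee_pos']),'z',s['ee_pos'][2].round(1),'Fxy',(F[0]*np.cos(a)+F[1]*np.sin(a)).round(1),(-F[0]*np.sin(a)+F[1]*np.cos(a)).round(1),'Fz',F[2].round(1),'gap',round(s['finger_gap'],1),s['clock'])
E
python3 -c "
from h import *
st()"
```

```text
S [ 0.8 85.5] z 63.4 Fxy -0.5 -3.5 Fz 4.0 gap 69.4 13.525
```

Emit:
drive_tool([
  [0, -0.0003, -0.0007],
  [0, -0.0004, -0.0014],
  [0, -0.0004, -0.002],
  [0, -0.0004, -0.002],
], turn=[0, 0, 0, 0])

```text
clock: 14.02
ee_pos: [572.8, 45.4, 63.5]
eef_rot: [14.0, 89.0, -90.4]
contact_force: [-3.9, -11.8, 6.2]
finger_gap: 68.9
```

```bash
python3 -c "
from h import *
st()
c=shot('wrist','wr5.png')
im=cv2.imread('pics/wr5.png')
cv2.imwrite('pics/crop5.png',cv2.convertScaleAbs(cv2.resize(im[0:300,150:410],None,fx=2,fy=2,interpolation=cv2.INTER_CUBIC),alpha=1.1))"
```

```text
S [ 0.7 85.8] z 63.5 Fxy -0.9 -12.4 Fz 6.2 gap 68.9 14.025
```

View pics/crop5.png

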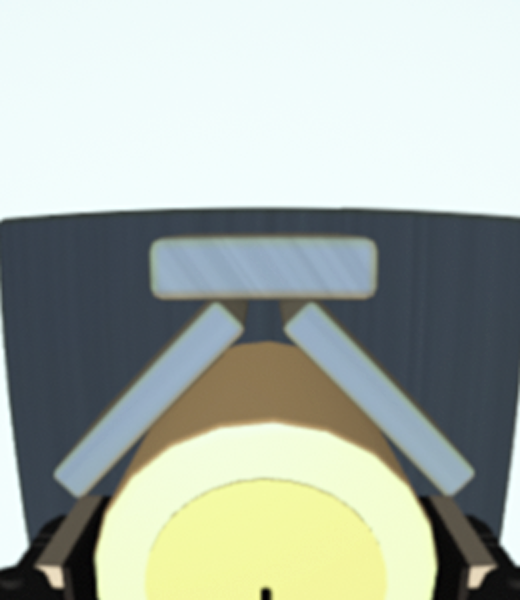

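Emit:
drive_tool([
  [0, 0, -0.0003],
  [0, 0, -0.0003],
  [0, 0, -0.0003],
  [0, 0, -0.0003],
], turn=[0, 0, 0, 0], grip=1)

```text
clock: 14.58
ee_pos: [572.9, 46.0, 63.4]
eef_rot: [14.0, 89.0, -90.3]
contact_force: [-0.4, -0.1, 0.1]
finger_gap: 85.5
```

Emit:
drive_tool([
  [-0.01, 0, 0],
  [-0.03, 0, 0],
  [-0.055, 0, 0],
  [-0.085, 0, 0],
  [-0.11, 0, 0],
  [-0.12, 0, 0],
  [-0.12, 0, 0],
], turn=[0, 0, 0, 0, 0, 0, 0])

```text
clock: 15.45
ee_pos: [573.2, 48.1, 183.8]
eef_rot: [17.5, 89.0, -86.8]
contact_force: [-0.4, 1.0, -0.1]
finger_gap: 85.4
```

Run:
```python
from h import *
st(); plan(S2W(0.2,16.8),185,-14.2)
c=shot('wrist','wr6.png')
```

```text
S [ 0.4 88.5] z 183.8 Fxy -0.6 0.9 Fz -0.1 gap 85.4 15.45
target [555.4 -21.4 185. ] shift [-0.     -0.      0.0717] turn -0.15 yang -14.35 tilt [ 9.000e-04 -1.690e-02 -9.999e-01] j [  5.3   7.8   7.8  90.1  -1.  109.6] F [-0.4  1.  -0.1] gap 85.4 t 15.45
```

Emit:
drive_tool([
  [0, 0, 0.012],
  [0, 0, 0.03],
  [0, 0, 0.048],
  [0, 0, 0.064],
  [0, 0, 0.071],
  [0, 0, 0.0715],
  [0, 0, 0.0715],
], turn=[0, 0, 0, 0, 0, 0, 0], grip=0.5)

```text
clock: 16.38
ee_pos: [555.2, -21.0, 184.1]
eef_rot: [13.0, 89.0, -91.4]
contact_force: [0.1, -0.4, -0.2]
finger_gap: 43.0
```

Run:
```python
from h import *
st(); plan(S2W(0.25,16.8),72,-14.2)
```

```text
S [-0.1 17.1] z 184.1 Fxy 0.2 -0.3 Fz -0.2 gap 43.0 16.375
target [555.5 -21.4  72. ] shift [ 1.121e-01 -1.000e-04 -1.600e-03] turn -0.14 yang -14.34 tilt [-4.000e-04 -1.700e-02 -9.999e-01] j [ -1.7   5.    4.9  89.9  -1.  102.7] F [ 0.1 -0.4 -0.2] gap 43.0 t 16.375
```

Emit:
drive_tool([
  [0.02, 0, 0],
  [0.045, 0, -0.0005],
  [0.07, 0, -0.001],
  [0.09, 0, -0.0015],
  [0.104, 0, -0.0015],
  [0.111, 0, -0.0015],
  [0.112, 0, -0.0015],
  [0.112, 0, -0.0015],
], turn=[0, 0, 0, 0, 0, 0, 0, 0])

```text
clock: 17.38
ee_pos: [555.9, -21.5, 72.7]
eef_rot: [16.1, 89.0, -88.2]
contact_force: [-0.7, -0.1, -0.0]
finger_gap: 42.6
```

Emit:
drive_tool([
  [0, 0, 0],
  [0, 0, 0],
  [0, 0, 0],
  [0, 0, 0],
  [0, 0, 0],
], turn=[0, 0, 0, 0, 0], grip=0, squeeze=50)

```text
clock: 18.0
ee_pos: [555.6, -21.3, 73.6]
eef_rot: [16.1, 89.0, -88.3]
contact_force: [-4.5, 0.1, 5.6]
finger_gap: 15.5
```

Emit:
drive_tool([
  [0, 0, -0.0015],
  [0, 0, -0.003],
  [0, 0, -0.0045],
  [0, 0, -0.006],
  [0, 0, -0.0075],
  [0, 0, -0.009],
  [0, 0, -0.0095],
  [0, 0, -0.0095],
], turn=[0, 0, 0, 0, 0, 0, 0, 0])

```text
clock: 19.0
ee_pos: [557.6, -13.5, 73.6]
eef_rot: [13.6, 88.9, -90.7]
contact_force: [-2.9, -8.6, 1.0]
finger_gap: 15.2
```

Run:
```python
from h import *
st()
c=shot('wrist','wr7.png'); im=cv2.imread('pics/wr7.png')
cv2.imwrite('pics/crop7.png',cv2.convertScaleAbs(cv2.resize(im[0:300,180:380],None,fx=2,fy=2,interpolation=cv2.INTER_CUBIC),alpha=1.1))
```

```text
S [ 0.4 24.9] z 73.6 Fxy -0.8 -9.1 Fz 1.0 gap 15.2 19.0
```

View pics/crop7.png

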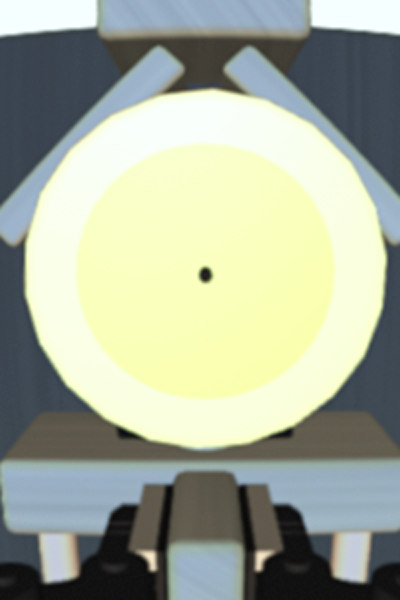

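```bash
cat > m.py <<'E'
from h import *
import sys
c=dict(np.load('pics/wr7.png.npz'))
g=lambda u,v,z:onz(c,180+u/2-.25,v/2-.25,z,True)
for n,p in dict(cL=(25,268,95),cR=(386,268,95),cTop=(206,89,95),cBot=(205,449,95),postF=(205,542,104),slabF=(205,461,62),slabB=(205,532,62),rArm=(224,68,64),rA2=(385,240,64),lArm=(185,68,64),lA2=(22,240,64)).items(): q=g(*p);print(n,q.round(1),W2S(q))
E
python3 m.py
```

```text
cL [538.5  54.7  95. ] [-34.8  86.4]
cR [604.4  37.8  95. ] [33.3 86.2]
cTop [579.6  78.   95. ] [ -0.6 119.1]
cBot [562.4  11.5  95. ] [-1.  50.4]
postF [558.5  -3.8 104. ] [-1.1 34.6]
slabF [558.8  -3.1  62. ] [-1.  35.3]
slabB [553.8 -22.6  62. ] [-1.  15.2]
rArm [586.7  88.3  64. ] [  3.7 130.8]
rA2 [613.8  40.3  64. ] [41.7 90.9]
lArm [578.   90.5  64. ] [ -5.2 130.8]
lA2 [530.8  61.6  64. ] [-43.9  91.2]
```

Emit:
drive_tool([
  [0, 0, -0.001],
  [0, 0, -0.002],
  [0, 0, -0.003],
  [0, 0, -0.004],
  [0, 0, -0.005],
  [0, 0, -0.005],
  [0, 0, -0.005],
  [0, 0, -0.005],
], turn=[0, 0, 0, 0, 0, 0, 0, 0])

```text
clock: 20.05
ee_pos: [558.4, -10.1, 73.6]
eef_rot: [11.7, 88.7, -92.7]
contact_force: [-3.1, -10.0, 1.6]
finger_gap: 15.3
```

```bash
python3 -c "
from h import *
st()"
```

```text
S [ 0.4 28.4] z 73.6 Fxy -0.5 -10.5 Fz 1.6 gap 15.3 20.05
```

Emit:
drive_tool([
  [0, 0, -0.0015],
  [0, 0, -0.003],
  [0, 0, -0.004],
  [0, 0, -0.004],
  [0, 0, -0.004],
], turn=[0, 0, 0, 0, 0])

```text
clock: 20.68
ee_pos: [558.9, -8.1, 73.6]
eef_rot: [10.1, 88.5, -94.5]
contact_force: [-3.5, -11.3, 1.5]
finger_gap: 15.1
```

```bash
python3 -c "
from h import *
st()"
```

```text
S [ 0.4 30.5] z 73.6 Fxy -0.6 -11.8 Fz 1.5 gap 15.1 20.675
```

Emit:
drive_tool([
  [0, 0, -0.001],
  [0, 0, -0.002],
  [0, 0, -0.003],
  [0, 0, -0.0035],
  [0, 0, -0.0035],
], turn=[0, 0, 0, 0, 0])

```text
clock: 21.3
ee_pos: [559.2, -6.9, 73.6]
eef_rot: [8.5, 88.3, -96.1]
contact_force: [-4.0, -13.3, 1.7]
finger_gap: 15.2
```

Run:
```python
from h import *
st()
c=shot('wrist','wr8.png'); im=cv2.imread('pics/wr8.png')
cv2.imwrite('pics/crop8.png',cv2.convertScaleAbs(cv2.resize(im[0:300,180:380],None,fx=2,fy=2,interpolation=cv2.INTER_CUBIC),alpha=1.1))
```

```text
S [ 0.4 31.8] z 73.6 Fxy -0.6 -13.8 Fz 1.7 gap 15.2 21.3
```

View pics/crop8.png

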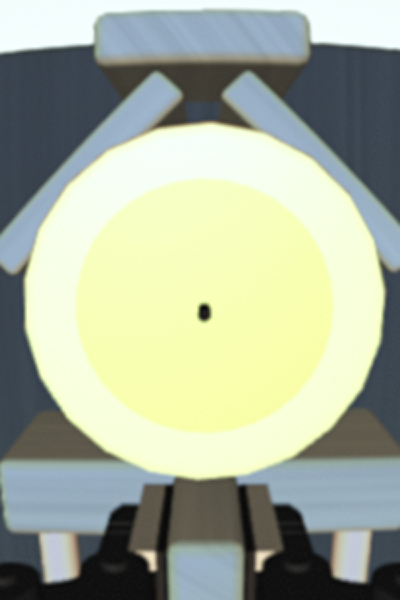

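```bash
sed -i "s/wr7/wr8/; s/cTop=.*))*.items/cTop=(205,122,95),cBot=(204,479,95),postF=(205,542,104),slabF=(205,460,62),slabB=(205,532,62),rArm=(223,96,64),rA2=(387,270,64),lArm=(184,96,64),lA2=(16,270,64)).items/; s/268/304/g" m.py; python3 m.py
```

```text
cL [538.7  55.1  95. ] [-34.8  86.8]
cR [604.8  37.8  95. ] [33.6 86.3]
cTop [580.   78.6  95. ] [ -0.5 119.7]
cBot [562.5  12.3  95. ] [-1.2 51.2]
postF [560.3   3.2 104. ] [-1.1 41.8]
slabF [560.6   3.7  62. ] [-0.9 42.3]
slabB [555.4 -16.1  62. ] [-1.1 21.9]
rArm [586.7  87.9  64. ] [  3.8 130.4]
rA2 [614.4  39.6  64. ] [42.5 90.4]
lArm [578.2  90.2  64. ] [ -5.  130.5]
lA2 [529.5  61.8  64. ] [-45.3  91.1]
```

Emit:
drive_tool([
  [0, 0, 0],
  [0, 0, 0],
  [0, 0, 0],
  [0, 0, 0],
  [0, 0, 0],
], turn=[0, 0, 0, 0, 0], grip=0.5)

```text
clock: 21.98
ee_pos: [559.2, -6.7, 73.6]
eef_rot: [8.4, 88.3, -96.2]
contact_force: [0.4, -0.7, -0.3]
finger_gap: 42.8
```

Emit:
drive_tool([
  [-0.015, 0, 0],
  [-0.04, 0, 0],
  [-0.065, 0, 0],
  [-0.09, 0, 0],
  [-0.11, 0, 0],
  [-0.115, 0, 0],
  [-0.115, 0, 0],
], turn=[0, 0, 0, 0, 0, 0, 0])

```text
clock: 22.85
ee_pos: [559.7, -3.4, 188.8]
eef_rot: [9.5, 88.3, -95.1]
contact_force: [0.3, -0.2, 0.0]
finger_gap: 43.1
```

Run:
```python
from h import *
st(); plan(S2W(-44.7,-79.6),188,63.6)
c=shot('wrist','wr9.png')
```

```text
S [-0.  35.3] z 188.8 Fxy 0.3 -0.1 Fz 0.0 gap 43.1 22.85
target [ 488.3 -103.8  188. ] shift [ 0.0039 -0.0438  0.1152] turn -78.21 yang -14.61 tilt [-0.0026 -0.0291 -0.9996] j [  0.5   5.8   6.2  90.6  -1.7 105.1] F [ 0.3 -0.2  0. ] gap 43.1 t 22.85
```

Emit:
drive_tool([
  [0, -0.005, 0.012],
  [0.001, -0.011, 0.028],
  [0.001, -0.018, 0.046],
  [0.002, -0.025, 0.064],
  [0.003, -0.032, 0.082],
  [0.003, -0.038, 0.1],
  [0.004, -0.042, 0.11],
  [0.004, -0.044, 0.115],
], turn=[-9, -19, -29, -39, -49, -59, -69, -78])

```text
clock: 23.9
ee_pos: [487.1, -104.1, 186.3]
eef_rot: [-73.8, 88.3, -100.2]
contact_force: [0.4, 0.5, -0.4]
finger_gap: 42.7
```

Emit:
drive_tool([
  [0, 0, 0],
  [0, 0, 0],
], turn=[0, 0])

```text
clock: 24.15
ee_pos: [486.9, -103.9, 185.7]
eef_rot: [-75.4, 88.3, -101.9]
contact_force: [-0.8, 0.1, -0.2]
finger_gap: 42.8
```

Run:
```python
from h import *
st(); plan(S2W(-44.7,-79.6),188,63.6)
c=shot('wrist','wr10.png')
im=cv2.imread('pics/wr10.png')
cv2.imwrite('pics/crop10.png',cv2.convertScaleAbs(im,alpha=1.2))
```

```text
S [-46. -80.] z 185.7 Fxy -0.8 -0.1 Fz -0.2 gap 42.8 24.15
target [ 488.3 -103.8  188. ] shift [-0.0023  0.0006  0.0012] turn -0.14 yang 63.46 tilt [-0.006  -0.0286 -0.9996] j [-11.1  -2.8  -2.9  89.9  -1.7  15.4] F [-0.8  0.1 -0.2] gap 42.8 t 24.15
```

View pics/crop10.png

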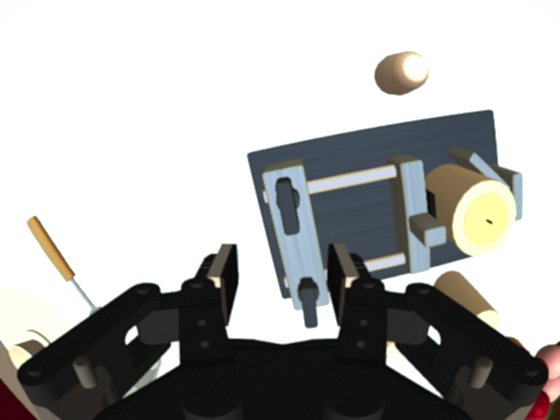

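Run:
```python
from h import *
c=dict(np.load('pics/wr10.png.npz')); im=cv2.imread('pics/wr10.png'); g=im.max(2)
for (x0,x1,y0,y1),n in [((270,306,172,240),'near'),((296,320,270,330),'far')]:
    sub=g[y0:y1,x0:x1]; m=(sub<45).astype(np.uint8)
    k,l,stt,ce=cv2.connectedComponentsWithStats(m); i=1+np.argmax(stt[1:,4])
    ys,xs=np.nonzero(l==i); P=np.array([W2S(onz(c,x0+x,y0+y,94,True)) for x,y in zip(xs,ys)])
    r=cv2.minAreaRect(P.astype(np.float32)); w,v=np.linalg.eigh(np.cov(P.T)); d=v[:,1]*np.sign(v[0,1])
    print(n,stt[i],'rect',np.round(r[0],1),np.round(r[1],1),r[2],'pca',np.degrees(np.arctan2(d[1],d[0])))
print('\n'.join(''.join('#' if q<25 else '+' if q<45 else '-' if q<70 else '.' for q in r) for r in g[172:240,270:306]))
```

```text
near [ 7  6 13  6 48] rect [-67.7 -78.3] [9.  3.4] 83.65979766845703 pca 87.28338295966348
far [  3   8  18  14 157] rect [ 20.3 -77.7] [11.4 14.7] 0.424407035112381 pca 89.520058212646
....................................
....................................
....................................
....................................
....................................
....................................
..........---+++++-.................
........-++++++++++-................
.......-++++++++++++................
.......-++++++++++++-...............
.......++++++------+-...............
.......++------------...............
.......--------------...............
......---------------...............
......---------..-----..............
......--------...-----..............
......-------.....---+-.............
......--------....---+++-...........
......-------.-...----+++-..........
.......-------....----++++-.........
.......-------.....---++--+.........
.......--------....---+-----........
.......-------.....---++-.--........
.......--------....----+-..--.......
.......--------....----+--
[... 901 characters left out ...]
...........--------...----........
.............---------..-----.......
.............---------..-----.......
.............--------....----.......
..............---------..----.......
..............---------..----.......
..............--------...----.......
..-...........---------..----.......
...-...........-------.-.----.......
...............---------.---........
...-...........-------------........
.-.--..........------------.........
................--------............
....................................
....................................
....................................
.....-..............................
....................................
....................................
```

Run:
```python
from h import *
c=dict(np.load('pics/wr10.png.npz'))
P={}
for n,u,v in [('L1',276.5,187),('L2',284.5,227),('R1',291,185),('R2',298.5,227),('E1',283.5,179.5),('E2',292,233.5)]:
    P[n]=W2S(onz(c,u,v,98,True)); print(n,P[n])
for a,b in ['L1 L2'.split(),'R1 R2'.split(),'E1 E2'.split()]:
    d=P[b]-P[a]; print(a,np.degrees(np.arctan2(d[1],d[0])))
```

```text
L1 [-64.6 -83.6]
L2 [-33.3 -84.4]
R1 [-63.8 -73. ]
R2 [-31.2 -74.1]
E1 [-68.9 -77.4]
E2 [-27.1 -79.9]
L1 -1.4641101061676645
R1 -1.9325599608588762
E1 -3.4227038730453234
```

Run:
```python
from h import *
plan(S2W(-45,-79.7),70,73.3)
```

```text
target [ 488.  -103.9   70. ] shift [ 1.158e-01  3.700e-03 -1.000e-04] turn -9.8 yang 63.5 tilt [-0.0058 -0.0287 -0.9996] j [-11.1  -2.8  -2.9  89.9  -1.7  15.4] F [-0.1 -0.3 -0. ] gap 42.7 t 24.2
```

Emit:
drive_tool([
  [0.02, 0.001, 0],
  [0.045, 0.002, 0],
  [0.07, 0.003, 0],
  [0.092, 0.0035, 0],
  [0.106, 0.0037, 0],
  [0.114, 0.0037, 0],
  [0.116, 0.0037, 0],
  [0.116, 0.0037, 0],
], turn=[-5, -9.8, -9.8, -9.8, -9.8, -9.8, -9.8, -9.8])

```text
clock: 25.2
ee_pos: [488.3, -104.0, 70.3]
eef_rot: [-83.2, 88.3, -99.9]
contact_force: [0.9, -0.0, 0.2]
finger_gap: 42.6
```

Emit:
drive_tool([
  [0, 0, 0],
  [0, 0, 0],
  [0, 0, 0],
  [0, 0, 0],
  [0, 0, 0],
], turn=[0, 0, 0, 0, 0], grip=0, squeeze=50)

```text
clock: 25.82
ee_pos: [488.8, -103.8, 71.2]
eef_rot: [-80.4, 88.4, -97.1]
contact_force: [-0.6, 3.2, 6.2]
finger_gap: 15.4
```

Run:
```python
from h import *
st();plan(S2W(-45,-79.7),70,73.3);print(robot.state()['torque'])
```

```text
S [-44.2 -79.4] z 71.2 Fxy -1.4 3.0 Fz 6.2 gap 15.4 25.825
target [ 488.  -103.9   70. ] shift [ 0.0012 -0.0003 -0.0008] turn -0.0 yang 73.3 tilt [-0.0035 -0.0285 -0.9996] j [-11.   -2.1 -14.8  77.1  -1.6   5.6] F [-0.6  3.2  6.2] gap 15.4 t 25.825
[ 0.55303459  0.09730591 -0.07695723]
```

Emit:
drive_tool([
  [0, 0, 0],
  [0, 0, 0],
  [0, 0, 0],
  [0, 0, 0],
], turn=[3, 6, 9, 9])

```text
clock: 26.32
ee_pos: [488.8, -103.8, 71.3]
eef_rot: [-71.4, 88.3, -97.1]
contact_force: [-1.7, 0.6, 1.3]
finger_gap: 15.3
```

Run:
```python
from h import *
st();plan(S2W(-45,-79.7),70,73.3);print(robot.state()['torque'])
```

```text
S [-44.2 -79.4] z 71.3 Fxy -1.8 0.2 Fz 1.3 gap 15.3 26.325
target [ 488.  -103.9   70. ] shift [ 0.0013 -0.0004 -0.0007] turn -8.99 yang 64.31 tilt [-0.0036 -0.0287 -0.9996] j [-11.   -2.1 -14.8  77.1  -1.7  14.6] F [-1.7  0.6  1.3] gap 15.3 t 26.325
[0.04953428 0.16154249 0.00763525]
```

Emit:
drive_tool([
  [0, 0, 0],
  [0, 0, 0],
  [0, 0, 0],
  [0, 0, 0],
  [0, 0, 0],
  [0, 0, 0],
  [0, 0, 0],
  [0, 0, 0],
], turn=[6, 13, 20, 27, 34, 41, 48, 52])

```text
clock: 27.32
ee_pos: [488.4, -104.2, 71.4]
eef_rot: [-20.7, 88.3, -98.4]
contact_force: [-2.2, -0.8, 1.5]
finger_gap: 15.6
```

Run:
```python
from h import *
st();plan(S2W(-45,-79.7),70,-4.4);print(robot.state()['torque'])
```

```text
S [-44.5 -79.9] z 71.4 Fxy -2.0 -1.3 Fz 1.5 gap 15.6 27.325
target [ 488.  -103.9   70. ] shift [ 0.0014 -0.0003 -0.0005] turn 16.61 yang 12.21 tilt [-0.0044 -0.0296 -0.9996] j [-11.1  -2.1 -14.8  77.2  -1.7  66.7] F [-2.2 -0.8  1.5] gap 15.6 t 27.325
[-0.33542998  0.70035274  0.14026275]
```

Emit:
drive_tool([
  [0, 0, 0],
  [0, 0, 0],
  [0, 0, 0],
  [0, 0, 0],
  [0, 0, 0],
], turn=[4, 8, 12, 15, 15])

```text
clock: 27.95
ee_pos: [488.1, -104.2, 71.3]
eef_rot: [-6.8, 88.3, -99.5]
contact_force: [-2.6, -0.4, 1.4]
finger_gap: 15.3
```

Run:
```python
from h import *
st();plan(S2W(-45,-79.7),70,-4.4);print(robot.state()['torque'])
```

```text
S [-44.8 -80. ] z 71.3 Fxy -2.4 -1.1 Fz 1.4 gap 15.3 27.95
target [ 488.  -103.9   70. ] shift [ 0.0013 -0.0002 -0.0004] turn 1.69 yang -2.71 tilt [-0.005  -0.0297 -0.9995] j [-11.1  -2.1 -14.8  77.2  -1.7  81.6] F [-2.6 -0.4  1.4] gap 15.3 t 27.95
[0.03470797 0.48585363 0.00753356]
```

Emit:
drive_tool([
  [0, 0, 0],
  [0, 0, 0],
  [0, 0, 0],
  [0, 0, 0],
], turn=[2, 4, 6, 6])

```text
clock: 28.45
ee_pos: [488.0, -104.2, 71.3]
eef_rot: [-1.0, 88.3, -99.7]
contact_force: [-1.5, 0.6, 2.0]
finger_gap: 15.2
```

Run:
```python
from h import *
st();plan(S2W(-45,-79.7),70,-4.4);print(robot.state()['torque'])
```

```text
S [-44.8 -80. ] z 71.3 Fxy -1.6 0.2 Fz 2.0 gap 15.2 28.45
target [ 488.  -103.9   70. ] shift [ 0.0013 -0.0001 -0.0004] turn -4.33 yang -8.73 tilt [-0.0051 -0.0297 -0.9995] j [-11.1  -2.1 -14.8  77.2  -1.7  87.7] F [-1.5  0.6  2. ] gap 15.2 t 28.45
[0.12231592 0.51644079 0.16161068]
```

Emit:
drive_tool([
  [0, 0, 0],
  [0, 0, 0],
  [0, 0, 0],
  [0, 0, 0],
], turn=[2, 4, 6, 6])

```text
clock: 28.95
ee_pos: [487.8, -105.2, 71.5]
eef_rot: [4.9, 88.1, -100.0]
contact_force: [-7.8, -15.9, 3.6]
finger_gap: 15.5
```

Run:
```python
from h import *
st();plan(S2W(-45,-79.7),70,-4.4);print(robot.state()['torque'])
c=shot('top','top11.png');c=shot('scene','sc11.png')
```

```text
S [-44.9 -81.1] z 71.5 Fxy -3.6 -17.3 Fz 3.6 gap 15.5 28.95
target [ 488.  -103.9   70. ] shift [ 0.0015 -0.0002 -0.0014] turn -10.48 yang -14.88 tilt [-0.0057 -0.0321 -0.9995] j [-11.1  -2.1 -14.8  77.2  -1.9  93.8] F [ -7.8 -15.9   3.6] gap 15.5 t 28.95
[-3.37105205  1.69150952 -0.17487306]
```

Emit:
drive_tool([
  [0, 0, -0.001],
  [0, 0, -0.001],
  [0, 0, -0.001],
], turn=[0, 2, 2], squeeze=90)

```text
clock: 29.42
ee_pos: [487.9, -104.8, 71.8]
eef_rot: [7.2, 88.0, -99.7]
contact_force: [-4.3, -5.4, 3.7]
finger_gap: 13.5
```

Run:
```python
from h import *
st();plan(S2W(-45,-79.7),70,-4.4);print(robot.state()['torque'],robot.state()['effort'])
```

```text
S [-44.8 -80.6] z 71.8 Fxy -2.9 -6.3 Fz 3.7 gap 13.5 29.425
target [ 488.  -103.9   70. ] shift [ 0.0017 -0.0003 -0.001 ] turn -12.45 yang -16.85 tilt [-0.0057 -0.0336 -0.9994] j [-11.   -2.1 -14.8  77.2  -2.   95.8] F [-4.3 -5.4  3.7] gap 13.5 t 29.425
[-0.98407571  0.94080982  1.74752544] [  1.32636342 -42.42769003  45.91932535  -1.41457312   1.51369225
   1.99174896]
```

Emit:
drive_tool([
  [0, 0, 0],
  [0, 0, 0],
  [0, 0, -0.001],
  [0, 0, -0.001],
  [0, 0, -0.001],
], turn=[0, 0, -6, -12.5, -12.5], grip=0.4)

```text
clock: 30.05
ee_pos: [488.4, -103.8, 71.7]
eef_rot: [-4.8, 88.1, -99.2]
contact_force: [0.4, -0.2, -0.3]
finger_gap: 34.4
```

Emit:
drive_tool([
  [0, 0, 0],
  [0, 0, 0],
  [0, 0, 0],
  [0, 0, 0],
  [0, 0, 0],
  [0, 0, 0],
], turn=[0, 0, 0, 0, 0, 0], grip=0, squeeze=90)

```text
clock: 30.8
ee_pos: [488.2, -103.7, 72.1]
eef_rot: [-4.9, 88.1, -99.4]
contact_force: [-4.3, 1.3, 4.6]
finger_gap: 12.0
```

```bash
cat >> h.py <<'E'
def kn(x):
    st();plan(S2W(x,-79.7),70,-4.4);s=robot.state();print('torque',s['torque'].round(2),'j6',s['effort'][5].round(2))
E
python3 -c "
from h import *
kn(-45)"
```

```text
S [-44.8 -79.5] z 72.1 Fxy -4.5 0.2 Fz 4.6 gap 12.0 30.8
target [ 488.  -103.9   70. ] shift [ 0.0021 -0.0002  0.0001] turn -0.13 yang -4.53 tilt [-0.0055 -0.0333 -0.9994] j [-10.9  -2.1 -14.8  77.3  -1.9  83.6] F [-4.3  1.3  4.6] gap 12.0 t 30.8
torque [ 0.22  0.73 -0.1 ] j6 -0.07
```

Emit:
drive_tool([
  [0, 0, 0],
  [0, 0, 0],
  [0, 0, 0],
  [0, 0, 0],
], turn=[2, 4, 5, 5])

```text
clock: 31.3
ee_pos: [488.1, -103.3, 74.0]
eef_rot: [1.4, 88.1, -98.1]
contact_force: [-8.7, 0.3, 18.7]
finger_gap: 9.2
```

```bash
python3 -c "
from h import *
kn(-45)"
```

```text
S [-45.  -79.1] z 74.0 Fxy -8.5 -1.8 Fz 18.7 gap 9.2 31.3
target [ 488.  -103.9   70. ] shift [ 0.004  -0.      0.0005] turn -5.08 yang -9.48 tilt [-0.0047 -0.0328 -0.9995] j [-10.9  -2.2 -14.7  77.5  -1.9  88.6] F [-8.7  0.3 18.7] gap 9.2 t 31.3
torque [0.96 2.06 1.86] j6 1.99
```

Emit:
drive_tool([
  [0, 0, 0],
  [0, 0, 0],
  [-0.01, 0, 0],
  [-0.03, 0, 0],
  [-0.055, 0, 0],
  [-0.07, 0, 0],
  [-0.07, 0, 0],
], turn=[-4, -4, -4, -4, -4, -4, -4], grip=0.4)

```text
clock: 32.17
ee_pos: [489.0, -101.1, 145.0]
eef_rot: [0.6, 88.1, -95.0]
contact_force: [-0.4, -1.3, -0.7]
finger_gap: 34.2
```

Run:
```python
from h import *
st();plan(S2W(45.2,-79.7),142,68)
c=shot('wrist','wr12.png')
for n,p in dict(nA=(-45,-59,98),nB=(-45,-101,98)).items(): pass
im=cv2.imread('pics/wr12.png')
```

```text
S [-44.7 -76.8] z 145.0 Fxy -0.1 -1.3 Fz -0.7 gap 34.2 32.175
target [ 575.4 -125.9  142. ] shift [0.0036 0.0884 0.0163] turn -73.52 yang -5.52 tilt [-0.0029 -0.0332 -0.9994] j [-10.6  -3.   -7.6  85.2  -1.9  84.9] F [-0.4 -1.3 -0.7] gap 34.2 t 32.175
```

Emit:
drive_tool([
  [0, 0.008, 0.002],
  [0, 0.02, 0.004],
  [0, 0.035, 0.006],
  [0.001, 0.05, 0.009],
  [0.002, 0.065, 0.012],
  [0.003, 0.078, 0.014],
  [0.003, 0.086, 0.016],
  [0.003, 0.0885, 0.016],
], turn=[-9, -19, -29, -39, -49, -59, -69, -73.5])

```text
clock: 33.22
ee_pos: [574.9, -125.7, 139.7]
eef_rot: [-79.5, 88.1, -101.3]
contact_force: [-0.5, 0.6, -0.0]
finger_gap: 34.1
```

Emit:
drive_tool([
  [0, 0, 0],
  [0, 0, 0],
], turn=[0, 0])

```text
clock: 33.48
ee_pos: [574.5, -125.6, 138.8]
eef_rot: [-81.9, 88.1, -103.8]
contact_force: [0.0, -0.2, 0.5]
finger_gap: 34.6
```

Run:
```python
from h import *
st();plan(S2W(45.2,-79.7),68,68)
c=shot('wrist','wr13.png')
```

```text
S [ 44.2 -79.6] z 138.8 Fxy 0.0 -0.2 Fz 0.5 gap 34.6 33.475
target [ 575.4 -125.9   68. ] shift [0.0707 0.0023 0.0006] turn 0.08 yang 68.08 tilt [-0.0079 -0.0322 -0.9995] j [-11.4   9.4   4.7  85.4  -1.9  10.5] F [ 0.  -0.2  0.5] gap 34.6 t 33.475
```

Emit:
drive_tool([
  [0.012, 0.001, 0.0005],
  [0.03, 0.002, 0.0005],
  [0.048, 0.0023, 0.0005],
  [0.062, 0.0023, 0.0005],
  [0.069, 0.0023, 0.0005],
  [0.071, 0.0023, 0.0005],
  [0.071, 0.0023, 0.0005],
], turn=[0, 0, 0, 0, 0, 0, 0])

```text
clock: 34.4
ee_pos: [575.6, -126.0, 68.5]
eef_rot: [-80.0, 88.1, -101.9]
contact_force: [0.0, 0.4, 0.8]
finger_gap: 34.1
```

Emit:
drive_tool([
  [0, 0, 0],
  [0, 0, 0],
  [0, 0, 0],
  [0, 0, 0],
  [0, 0, 0],
  [0, 0, 0],
], turn=[0, 0, 0, 0, 0, 0], grip=0, squeeze=60)

```text
clock: 35.15
ee_pos: [575.9, -126.0, 69.3]
eef_rot: [-78.0, 88.1, -99.9]
contact_force: [-1.1, 0.2, 6.3]
finger_gap: 15.4
```

```bash
python3 -c "
from h import *
kn(45)"
```

```text
S [ 45.7 -79.6] z 69.3 Fxy -1.1 -0.1 Fz 6.3 gap 15.4 35.15
target [ 575.2 -125.9   70. ] shift [-0.0007 -0.0002 -0.0007] turn 72.49 yang 68.09 tilt [-0.0057 -0.0325 -0.9995] j [-11.4  10.2  -2.1  77.7  -1.9  10.5] F [-1.1  0.2  6.3] gap 15.4 t 35.15
torque [0.19 0.23 0.02] j6 -0.0
```

Emit:
drive_tool([
  [0, 0, 0],
  [0, 0, 0],
  [0, 0, 0],
  [0, 0, 0],
], turn=[0, 0, 0, 0], squeeze=90)

```text
clock: 35.65
ee_pos: [576.0, -126.0, 69.5]
eef_rot: [-77.6, 88.1, -99.5]
contact_force: [-1.2, 1.9, 5.1]
finger_gap: 13.9
```

```bash
python3 -c "
from h import *
kn(45)"
```

```text
S [ 45.8 -79.6] z 69.5 Fxy -1.6 1.6 Fz 5.1 gap 13.9 35.65
target [ 575.2 -125.9   70. ] shift [-0.0005 -0.0002 -0.0007] turn 72.49 yang 68.09 tilt [-0.0055 -0.0326 -0.9995] j [-11.4  10.2  -2.1  77.7  -1.9  10.5] F [-1.2  1.9  5.1] gap 13.9 t 35.65
torque [ 0.23  0.48 -0.01] j6 -0.0
```

Emit:
drive_tool([
  [0, 0, 0],
  [0, 0, 0],
  [0, 0, 0],
  [0, 0, 0],
  [0, 0, 0],
  [0, 0, 0],
  [0, 0, 0],
  [0, 0, 0],
], turn=[5, 12, 19, 26, 33, 40, 47, 50])

```text
clock: 36.65
ee_pos: [575.6, -126.3, 69.4]
eef_rot: [-28.7, 88.1, -100.8]
contact_force: [-3.0, -1.8, 5.3]
finger_gap: 14.1
```

```bash
python3 -c "
from h import *
kn(45)"
```

```text
S [ 45.5 -80. ] z 69.4 Fxy -2.5 -2.5 Fz 5.3 gap 14.1 36.65
target [ 575.2 -125.9   70. ] shift [-0.0006 -0.0002 -0.0005] turn 22.32 yang 17.92 tilt [-0.0063 -0.0333 -0.9994] j [-11.4  10.2  -2.1  77.7  -1.9  60.6] F [-3.  -1.8  5.3] gap 14.1 t 36.65
torque [-0.23  0.83  0.16] j6 -0.1
```

Emit:
drive_tool([
  [0, 0, 0],
  [0, 0, 0],
  [0, 0, 0],
  [0, 0, 0],
  [0, 0, 0],
  [0, 0, 0],
], turn=[4, 9, 14, 19, 22, 22])

```text
clock: 37.4
ee_pos: [575.3, -126.4, 69.5]
eef_rot: [-7.6, 88.0, -101.7]
contact_force: [-2.7, 0.2, 5.0]
finger_gap: 14.0
```

```bash
python3 -c "
from h import *
kn(45)"
```

```text
S [ 45.2 -80.2] z 69.5 Fxy -2.7 -0.5 Fz 5.0 gap 14.0 37.4
target [ 575.2 -125.9   70. ] shift [-0.0006 -0.0001 -0.0005] turn 0.29 yang -4.11 tilt [-0.0069 -0.0334 -0.9994] j [-11.4  10.2  -2.1  77.8  -2.   82.7] F [-2.7  0.2  5. ] gap 14.0 t 37.4
torque [0.15 0.8  0.02] j6 0.37
```

Emit:
drive_tool([
  [0, 0, 0],
  [0, 0, 0],
  [0, 0, 0],
  [0, 0, 0],
], turn=[2, 4, 5, 5])

```text
clock: 37.9
ee_pos: [575.2, -126.4, 69.4]
eef_rot: [-2.9, 88.0, -102.0]
contact_force: [-2.4, 0.9, 5.3]
finger_gap: 14.3
```

```bash
python3 -c "
from h import *
kn(45)"
```

```text
S [ 45.1 -80.2] z 69.4 Fxy -2.6 0.3 Fz 5.3 gap 14.3 37.9
target [ 575.2 -125.9   70. ] shift [-0.0006 -0.0001 -0.0005] turn -4.72 yang -9.12 tilt [-0.0071 -0.0334 -0.9994] j [-11.4  10.2  -2.1  77.8  -2.   87.7] F [-2.4  0.9  5.3] gap 14.3 t 37.9
torque [0.25 0.72 0.1 ] j6 0.28
```

Emit:
drive_tool([
  [0, 0, 0],
  [0, 0, 0],
  [0, 0, 0],
  [0, 0, 0],
], turn=[2, 4, 5, 5])

```text
clock: 38.4
ee_pos: [575.2, -126.4, 69.5]
eef_rot: [2.0, 88.0, -102.2]
contact_force: [-3.3, 0.3, 4.1]
finger_gap: 13.8
```

```bash
python3 -c "
from h import *
kn(45)"
```

```text
S [ 45.1 -80.2] z 69.5 Fxy -3.3 -0.5 Fz 4.1 gap 13.8 38.4
target [ 575.2 -125.9   70. ] shift [-0.0006 -0.0001 -0.0005] turn -9.75 yang -14.15 tilt [-0.0072 -0.0335 -0.9994] j [-11.4  10.2  -2.1  77.8  -2.   92.7] F [-3.3  0.3  4.1] gap 13.8 t 38.4
torque [0.19 0.76 0.81] j6 0.98
```

Emit:
drive_tool([
  [0, 0, 0],
  [0, 0, 0],
  [0, 0, 0],
  [0, 0, 0],
], turn=[2, 4, 6, 6])

```text
clock: 38.9
ee_pos: [575.0, -127.5, 69.8]
eef_rot: [8.5, 87.9, -101.6]
contact_force: [-4.8, -5.3, 7.6]
finger_gap: 13.9
```

```bash
python3 -c "
from h import *
kn(45)"
```

```text
S [ 45.2 -81.3] z 69.8 Fxy -3.3 -6.3 Fz 7.6 gap 13.9 38.9
target [ 575.2 -125.9   70. ] shift [-0.0002 -0.0003 -0.0016] turn -15.73 yang -20.13 tilt [-0.0075 -0.0366 -0.9993] j [-11.5  10.2  -2.   77.8  -2.1  98.7] F [-4.8 -5.3  7.6] gap 13.9 t 38.9
torque [-1.57  1.18  1.99] j6 2.29
```

Emit:
drive_tool([
  [0, 0, 0],
  [0, 0, 0],
  [0, 0, -0.001],
  [0, 0, -0.0015],
  [0, 0, -0.0015],
], turn=[0, 0, -7, -15.5, -15.5], grip=0.4)

```text
clock: 39.52
ee_pos: [575.6, -125.9, 69.5]
eef_rot: [-7.0, 87.9, -101.7]
contact_force: [-0.9, 0.2, 0.4]
finger_gap: 34.0
```

Emit:
drive_tool([
  [0, 0, 0],
  [0, 0, 0],
  [0, 0, 0],
  [0, 0, 0],
  [0, 0, 0],
  [0, 0, 0],
], turn=[0, 0, 0, 0, 0, 0], grip=0, squeeze=90)

```text
clock: 40.28
ee_pos: [575.4, -125.9, 69.9]
eef_rot: [-7.0, 87.9, -101.8]
contact_force: [-3.1, 0.3, 5.8]
finger_gap: 13.7
```

```bash
python3 -c "
from h import *
kn(45)"
```

```text
S [ 45.2 -79.6] z 69.9 Fxy -3.1 -0.5 Fz 5.8 gap 13.7 40.275
target [ 575.2 -125.9   70. ] shift [-0.0001 -0.0002  0.    ] turn -0.4 yang -4.8 tilt [-0.0076 -0.0361 -0.9993] j [-11.3  10.2  -2.   77.8  -2.1  83.5] F [-3.1  0.3  5.8] gap 13.7 t 40.275
torque [ 0.23  0.77 -0.16] j6 -0.08
```

Emit:
drive_tool([
  [0, 0, 0],
  [0, 0, 0],
  [0, 0, 0],
  [0, 0, 0],
], turn=[2, 4, 6, 6])

```text
clock: 40.78
ee_pos: [575.4, -125.9, 69.9]
eef_rot: [-1.1, 87.9, -102.0]
contact_force: [-3.2, 0.5, 3.9]
finger_gap: 13.5
```

```bash
python3 -c "
from h import *
kn(45)"
```

```text
S [ 45.2 -79.6] z 69.9 Fxy -3.2 -0.3 Fz 3.9 gap 13.5 40.775
target [ 575.2 -125.9   70. ] shift [-0.0001 -0.0002  0.0001] turn -6.43 yang -10.83 tilt [-0.0077 -0.0362 -0.9993] j [-11.3  10.2  -2.   77.8  -2.1  89.5] F [-3.2  0.5  3.9] gap 13.5 t 40.775
torque [0.03 0.65 0.62] j6 0.92
```

Emit:
drive_tool([
  [0, 0, 0],
  [0, 0, 0],
  [0, 0, 0],
  [0, 0, 0],
], turn=[2, 4, 6, 6])

```text
clock: 41.28
ee_pos: [575.5, -124.9, 70.1]
eef_rot: [4.8, 88.0, -102.1]
contact_force: [-2.1, 4.0, 5.0]
finger_gap: 14.0
```

```bash
python3 -c "
from h import *
kn(45)"
```

```text
S [ 45.  -78.7] z 70.1 Fxy -3.0 3.4 Fz 5.0 gap 14.0 41.275
target [ 575.2 -125.9   70. ] shift [0.0001 0.     0.001 ] turn -12.47 yang -16.87 tilt [-0.0073 -0.0343 -0.9994] j [-11.3  10.2  -2.   77.8  -2.   95.6] F [-2.1  4.   5. ] gap 14.0 t 41.275
torque [1.1  0.55 1.24] j6 1.47
```

Emit:
drive_tool([
  [0, 0, 0],
  [0, 0, 0],
  [-0.01, 0, 0],
  [-0.03, 0, 0],
  [-0.055, 0, 0],
  [-0.085, 0, 0],
  [-0.115, 0, 0],
  [-0.12, 0, 0],
], turn=[-8, -12, -12, -12, -12, -12, -12, -12], grip=0.4)

```text
clock: 42.28
ee_pos: [577.4, -121.0, 192.7]
eef_rot: [-0.1, 88.0, -95.2]
contact_force: [0.4, -1.2, -0.5]
finger_gap: 34.2
```

```bash
python3 -c "
from h import *
st(); plan(S2W(-120,-140),230,-14)"
```

```text
S [ 45.9 -74.4] z 192.7 Fxy 0.7 -1.1 Fz -0.5 gap 34.2 42.275
target [ 400.5 -144.   230. ] shift [-0.0359 -0.1742  0.0397] turn 8.96 yang -5.04 tilt [-0.0032 -0.035  -0.9994] j [-10.9   9.7  10.9  91.1  -2.   84.2] F [ 0.4 -1.2 -0.5] gap 34.2 t 42.275
```

```bash
python3 -c "
from h import *
plan(S2W(0,-150),215,-14.2)"
```

```text
target [ 514.4 -183.   215. ] shift [-0.0199 -0.0573  0.0681] turn 9.16 yang -5.04 tilt [-0.0032 -0.035  -0.9994] j [-10.9   9.7  10.9  91.1  -2.   84.2] F [ 0.4 -1.2 -0.5] gap 34.2 t 42.275
```

Emit:
drive_tool([
  [-0.005, -0.01, 0.01],
  [-0.01, -0.025, 0.027],
  [-0.015, -0.04, 0.045],
  [-0.02, -0.052, 0.06],
  [-0.02, -0.057, 0.067],
  [-0.02, -0.057, 0.068],
  [-0.02, -0.057, 0.068],
], turn=[3, 6, 9, 9, 9, 9, 9])

```text
clock: 43.15
ee_pos: [514.9, -182.8, 214.7]
eef_rot: [8.3, 88.0, -95.8]
contact_force: [0.6, 0.1, 1.2]
finger_gap: 34.1
```

```bash
python3 -c "
from h import *
st()
c=shot('wrist','wr20.png');shot('top','top20.png')
a=cv2.imread('pics/wr20.png')[0:300,110:460]; t=cv2.imread('pics/top20.png')[150:290,215:375]
A=cv2.resize(a,None,fx=1.5,fy=1.5,interpolation=cv2.INTER_CUBIC); T=cv2.resize(t,None,fx=1.7,fy=1.7,interpolation=cv2.INTER_CUBIC)
im=np.zeros((450,525+272,3),np.uint8); im[:,:525]=A; im[:238,525:]=T
cv2.imwrite('pics/fin.png',cv2.convertScaleAbs(im,alpha=1.3))"
```

```text
S [   0.5 -149.7] z 214.7 Fxy 0.6 0.3 Fz 1.2 gap 34.1 43.15
```

View pics/fin.png

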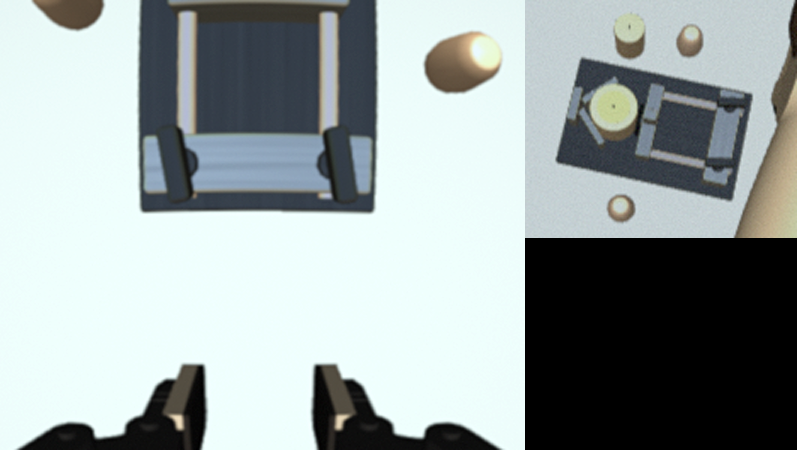

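Run:
```python
from h import *
c=dict(np.load('pics/wr20.png.npz')); im=cv2.imread('pics/wr20.png'); hsv=im.max(2)
g=lambda u,v:W2S(onz(c,110+u/1.5-.2,v/1.5-.2,98,True))
for n,a,b in [('nearL',(159,130),(176,200)),('nearR',(182,130),(192,198)),('farL',(325,130),(335,200)),('farR',(347,128),(357,197))]:
    d=g(*a)-g(*b); print(n,g(*a),g(*b),'angle cw',np.degrees(np.arctan2(d[1],-d[0])) and np.degrees(np.arctan2(d[1],-d[0])))
for k in (0,1):
    x0=[212,322][k]; sub=hsv[80:138,x0:x0+30]; print('\n'.join(''.join('%4d'%q for q in r[::1]) for r in sub[6:58:8]))
```

```text
nearL [-53.  -61.5] [-44.4 -99.2] angle cw 77.14976071480046
nearR [-40.7 -62. ] [-35.8 -98.3] angle cw 82.31232730388349
farL [ 33.7 -62. ] [ 39.8 -99.1] angle cw 80.66294164904986
farR [ 45.4 -60.4] [ 51.6 -97.1] angle cw 80.411141382164
  58  56  50  48  47  48  48  49  50  52  53  53  52  48  44  34  23  27  58 106 147 163 165 158 148 146 139 124  91  56
 150 149 130  85  51  49  52  55  54  56  56  55  57  55  51  47  41  31  17  21  60 114 142 148 148 148 147 146 147 146
 150 150 151 141 106  63  50  53  53  54  55  55  56  56  56  53  49  45  36  23  17  17  33  49  55  48  42  56  97 134
 145 145 146 145 142 120  76  49  50  53  54  54  55  55  57  56  56  52  47  42  31  19  16  26  45  57  60  49  33  57
 150 150 150 150 151 151 140 103  62  47  53  55  53  54  55  55  55  57  54  50  45  37  26  17  28  71 120 146 152 151
 135 134 133 133 132 131 132 130 111  71  48  50  54  55  54  54  55  55  57  55  52  46  41  31  19  19  54 100 119 121
  56  57  58  57  59  59  58  58  56  56  53  46  42  40  38  37  37  38  39  41  45  46  51  54  56  58  58  58  58  58
  72 116 134 124 101  79  62  51  48  47  48  48  49  49  51  53  52  50  47  45  50  57  56  59  58  57  58  57  58  57
 141 140 128  86  36  18  23  36  45  48  53  54  54  54  54  55  56  56  52  46  55  93 131 142 142 140 141 141 141 140
 130 101  65  42  32  21  17  21  32  44  48  51  55  54  54  54  55  56  55  54  46  48  83 130 146 146 145 145 145 145
  37  41  55  58  56  44  26  18  20  30  42  46  51  54  55  55  54  56  55  54  53  48  48  77 118 137 140 138 140 140
 146 144 138 122  96  70  51  34  20  17  29  39  45  51  53  54  54  54  54  55  54  53  50  48  74 115 140 144 144 143
 120 120 120 120 120 121 119 104  71  34  17  25  38  44  50  53  54  53  54  53  54  53  53  49  47  63  98 127 135 136
  56  57  56  55  55  55  55  54  55  55  52  43  39  35  37  38  39  40  39  40  39  40  38  40  44  51  57  56  57  57
```

```bash
python3 -c "
from h import *
st(); print(ticket.finish_job())"
```

```text
S [   0.5 -149.4] z 214.7 Fxy 0.9 0.2 Fz -0.5 gap 33.9 43.25
the job is handed in; nothing more can be done
None
```

The job is handed in after 43 s of robot time. The candle is seated in the V with the pad pressed in about 4 mm, and both knobs are turned to their stops, near one first. The hand-in gave no verdict.

- **Jaw and candle:** On the first push the candle jammed off-centre against one arm of the V. I backed the jaw off about 12 mm, took hold of the candle, set it centred and home in the V, and slid the jaw on again. My estimate from camera and force is a jaw travel of about 0.054. The force rise suggested slightly less pad travel than the picture, 3.4 mm against 4.3 mm.
- **Knobs:** Each was turned until it pushed back with about 2 N m. I then gripped each one again and pressed once more: about 1.9 N m on the near knob, 1.2 N m on the far one. In the last picture the wing edges measured 77 and 82 degrees on the near knob and 80.5 on the far one, where the stop is 80.
- **Last checks:** The candle stood centred in the V, and salt, pepper and the slim candle stood upright with no visible shift. The glasses, tumbler and spoon were not in that last picture; the arm stayed away from the tumbler and spoon and passed the glasses only at travel height. The gripper was clear of everything.
- **Didn't agree:** My first reading of the near wing's starting angle from the top camera was about 10 degrees off a later close view. The finger opening on the wings read 12 to 15 mm depending on grip force, against a 12 mm wing.

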